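Free the pawl of the tart press and push its lever down

TASK

The lever press in the baking studio is held up by its ratchet. With closed fingertips press the red thumb tab of the pawl all the way down so that the pawl lets go of the brass teeth, then push the lever by its black handle down past the teeth until it is fully home, without slamming it, and leave it there with the pawl still free. Nothing needs to be gripped or lifted; leave the baking things around the press where they stand.

Things in the scene. Friction and masses are not known exactly. Their poses are not given: they have to be found in the camera images.
- press: The lever press, fixed to the table; origin on the table right under the hinge, x from the handle's side to the red tab's side, z up. Base plate 290 x 150 x 15 mm (x -225 to 65, y -65 to 85), white post beside the wheel (y 20 to 47 mm, 160 mm high), brass ratchet wheel of 61 mm radius; under the lever a round stamp, 100 mm diameter, 130 mm from the hinge, above a steel nest.
- hinge (a point): Point on the lever's hinge axis in the middle plane of lever, ratchet wheel and pawl, 140 mm above the table. x (level) points away from the handle to the red thumb tab's side, y (level) runs along the hinge axis, z up.
- grip (a point): Centre of the lever's black handle: a level crossbar, 26 mm diameter, 110 mm long, parallel to the hinge axis, on a circle of 260 mm about it, on the hinge's -x side. At the start 295 to 308 mm above the table (lever rising 0.64 to 0.70 rad from level); fully down 127 mm above it (0.05 rad below level).
- tab (a point): Centre of the top of the pawl's red thumb tab, 40 mm (x) by 36 mm (y), 8 mm thick, 147 mm from the hinge on the side away from the handle, 111 mm above the table while engaged, free beneath. Pressed fully it goes down 27 mm and about 9 mm further from the hinge (it swings about a pivot 100 mm nearer the hinge and 46 mm lower), which takes the pawl's hook out of the teeth.
- pawl (a joint): Pawl angle in rad: 0 engaged in the teeth, 0.26 pressed fully down against its stop (free); at 0.18 it is just clear of the teeth. It has friction and no spring: it stays where it is left, and takes about 3 to 4 N on the tab.
- lever (a joint): Lever angle in rad: 0 raised to the top, 0.75 fully down against its stop. It starts at 0 to 0.06. With the pawl engaged the teeth stop it at about 0.09. Its hinge has friction and no spring: it stays where it is left, and takes about 4 to 8 N down on the handle.
- jar: Bystander: orange jar of sprinkles with a yellow lid, 60 mm diameter, 85 mm high, near the thumb tab; origin at the centre of its underside. Leave alone.
- colour: Bystander: blue bottle of food colour, 42 mm diameter, 110 mm high; origin at the centre of its underside. Leave alone.
- cutter: Bystander: round steel biscuit cutter, a ring of 76 mm diameter and 35 mm height; origin at the centre of its underside. Leave alone.
- nozzle: Bystander: steel piping nozzle, a cone of 30 mm foot and 45 mm height; origin at the centre of its underside. Leave alone.
- spatula: Bystander: spatula of 240 mm length lying on the table along its own x; origin at the middle of its underside. Leave alone.
- bowl: Bystander: blue ceramic bowl, 110 mm diameter, 50 mm high; origin at the centre of its underside. Leave alone.
- tin: Bystander: aluminium tart tin, 90 mm diameter, 22 mm high; origin at the centre of its underside. Leave alone.

How it is judged:
By the outcome, as a careful person would: the job done as asked, in the order asked, and still so for the second after the job is handed in, with the robot touching nothing.
It also fails if it takes over 53 s, if anything falls off the work surface, if the arm or the gripper's body presses on something with over 40 N, if the wrist force passes 120 N, or if a joint passes its speed limit or range.

ROBOT

A 6-joint arm with a two-finger parallel gripper is mounted at the origin on the work surface. World frame = base frame: x ahead of the robot, y to its left, z up, the work surface at z = 0. Lengths are in mm, angles in rad, forces in N, time in s.
With the tool pointing down it reaches from about 350 to 850 mm from the base axis. Payload 8.1 kg.
Tool frame: the origin (TCP) lies on the front face of the gripper's body, between the roots of the fingers; the fingertips stand 73 mm ahead of it and the grasp point (between the pads) lies 54 mm ahead of it (r.pinch_z is the distance from the TCP to the grasp point, in mm); z points along the fingers, y is the line along which they close (so a half turn about z gives the same grasp; the last joint's range is limited). The gripper opens to 85 mm and grips with 20 to 120 N. Pads are 22 mm wide; open, the fingers measure 114 mm over their backs; the gripper's body (76 mm by 85 mm) begins 54 mm behind the grasp point. The pads swing forward as they close: fully open they stand 13 mm farther back than shut.
Start: joints at [1.23, 0.13, 1.488, -0, 1.523, -0.085], TCP at [151.79, 580.488, 303.892] pointing down, gripper open.
Joint ranges: [-2.96, 2.96], [-0.89, 2.26], [0.02, 2.5], [-1.34, 4.48], [0, 2.73], [-2.66, 2.66]. Speed limits (rad/s): [2.39, 2.39, 2.79, 3.14, 3.14, 3.14].

INTERFACE

Orientations are given as a 3x3 rotation matrix whose columns are the frame's x, y, z axes.
In Python, from workcell import r gives the robot as it stands. Calls block until the motion is done:
- r.move_pose(position, orientation): joint-space move of the TCP to a pose.
- r.move_linear(position, v=150, frame=None, contact_N=None): straight line of the TCP; frame=None keeps the orientation; v is the mean speed in mm/s. With contact_N (N) it stops when the force on the tool has changed by that much, and returns True; else False.
- r.goto_joints(angles): joint-space move.
- r.move_gripper(opening, strength=None): finger opening in mm; strength is the grip in N (None keeps the last); returns when the fingers have stopped.
- r.sleep(seconds).
- r.inverse_kinematics(position, orientation): joint angles nearest the present ones, or None.
- r.read_state(): the state.
- r.grab_frame(name): name is "scene" or "side" or "wrist"; returns a dict with "color" (384x512x3 uint8, red, green, blue), "fx", "fy", "cx", "cy" (pixels), "rvec" (rotation vector, rad) and "tvec" (3), from world to camera coordinates, as OpenCV has them. Camera axes: x right, y down, z forward; pixel columns grow to the right and rows downward; lengths in mm; the calibration is good to about 2 mm. A picture is of the moment at which its call begins. There is no depth.
A pose or a line that the arm cannot do raises r.Unreachable and nothing moves.
- r.finish_job(): hands the job in; it is judged then, once.
The state is a dict: "time_s": time; "q": joint angles; "dq": joint speeds; "joint_torque": joint torques, N m; "eef_pos": TCP position; "eef_rot": TCP orientation; "wrist_force": force on the tool from outside, world axes, zero at the start; "wrist_torque": the same for the moment, N m; "gripper_width": finger opening in mm; "finger_force": force on a finger pad.
Only numpy, scipy, OpenCV 4.12 (cv2) and the standard library are available. Lean on these libraries where they do the work, as an engineer would, in place of code of your own. Each camera call takes 0.05 s, during which the arm holds its last target. There are 200 camera calls.

## Working session

There is one attempt and no reset: what is moved stays moved. The work goes in short steps, each a Python script; the robot and the scene stay as the last script left them, time stands still between calls to the robot, and variables do not carry over. Pictures are saved under pics/ and viewed, at most 10 in all, crops included, and the job is handed in when it is done.

```bash
mkdir -p pics
python3 - <<'E'
from workcell import r
import cv2,numpy as np,pickle
d={}
for n in("scene","side","wrist"):
    f=r.grab_frame(n);d[n]=f
    cv2.imwrite(f"pics/{n}0.png",f["color"][:,:,::-1])
    R=cv2.Rodrigues(np.array(f["rvec"],float))[0];print(n,f["fx"],(-R.T@np.array(f["tvec"]).ravel()).round(),R[2].round(2))
pickle.dump(d,open("f0.pkl","wb"))
cv2.imwrite("pics/both0.png",cv2.resize(np.vstack([d["scene"]["color"],d["side"]["color"]])[:,:,::-1],(400,600)))
E
```

```text
scene 468.3037466954745 [1362. -136.  946.] [-0.72  0.15 -0.68]
side 436.1662674254991 [ 301. -755.  731.] [ 0.28  0.81 -0.52]
wrist 299.67435252323617 [ 77. 601. 374.] [ 0.3  -0.08 -0.95]
```

View pics/scene0.png

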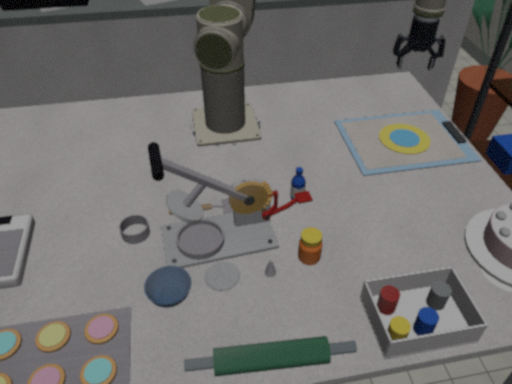

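View pics/side0.png

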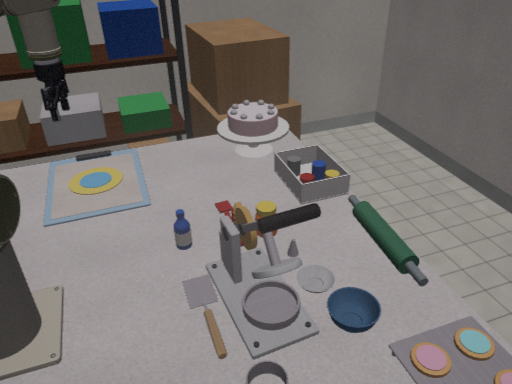

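The scene view shows the handle at about (155,161), the tab at about (304,198) and the base plate around (218,235). In the side view the handle is at (290,219) and the tab at (225,207). I'll zoom in on both.

Run:
```python
import cv2,numpy as np,pickle
d=pickle.load(open("f0.pkl","rb"))
a=cv2.resize(d["scene"]["color"][130:270,130:330],(800,560),interpolation=cv2.INTER_CUBIC)
cv2.imwrite("pics/sc.png",a[:,:,::-1])
b=cv2.resize(d["side"]["color"][190:350,190:340],(562,600),interpolation=cv2.INTER_CUBIC)
cv2.imwrite("pics/si.png",b[:,:,::-1])
for n,(x0,x1,y0,y1) in dict(scene=(130,320,130,230),side=(200,330,190,240)).items():
    c=d[n]["color"].astype(int)
    red=(c[...,0]>90)&(c[...,1]<60)&(c[...,2]<70); bl=(c.max(2)<50)
    for nm,m in(("red",red),("black",bl)):
        k=np.zeros_like(m,np.uint8);k[y0:y1,x0:x1]=m[y0:y1,x0:x1]
        N,_,s,ce=cv2.connectedComponentsWithStats(k)
        for i in range(1,N):
            if s[i,4]>15: print(n,nm,s[i],ce[i].round(1), [x.round(1) if hasattr(x,'round') else x for x in map(np.array,cv2.minAreaRect(np.argwhere(_==i)[:,::-1].astype(np.float32)))])
```

```text
scene red [262 191  50  25 287] [290.5 202.3] [array([285.2, 202.9]), array([11.3, 51.2]), np.float64(70.1)]
scene black [149 143  14  37 359] [155.5 161.5] [array([155.8, 161. ]), array([36.8, 10.9]), np.float64(81.3)]
scene black [245 197   9   8  53] [249.2 200.3] [array([249.3, 200.3]), array([6.4, 8.5]), np.float64(45.0)]
side red [216 201  17  14 120] [224.  207.1] [array([224.1, 207.3]), array([15.4, 11.8]), np.float64(53.1)]
side black [258 204  62  30 817] [289.  217.8] [array([288.3, 217.4]), array([14.7, 63.6]), np.float64(73.3)]
```

View pics/sc.png

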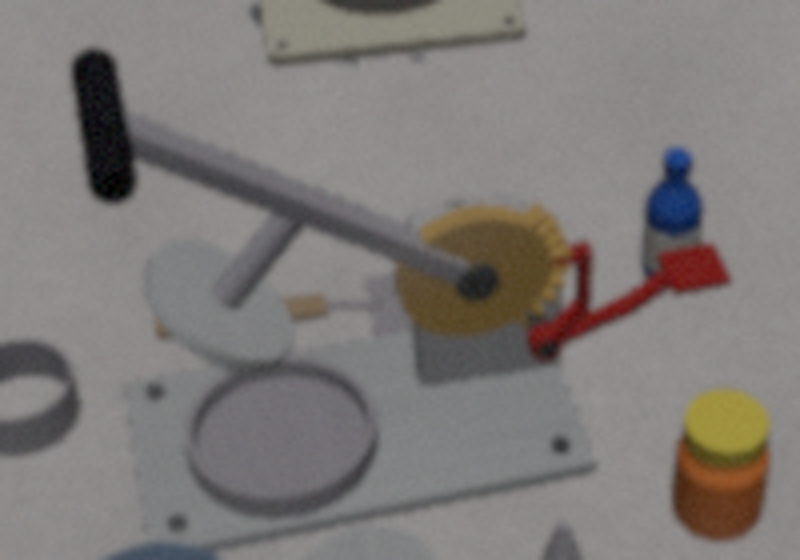

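View pics/si.png

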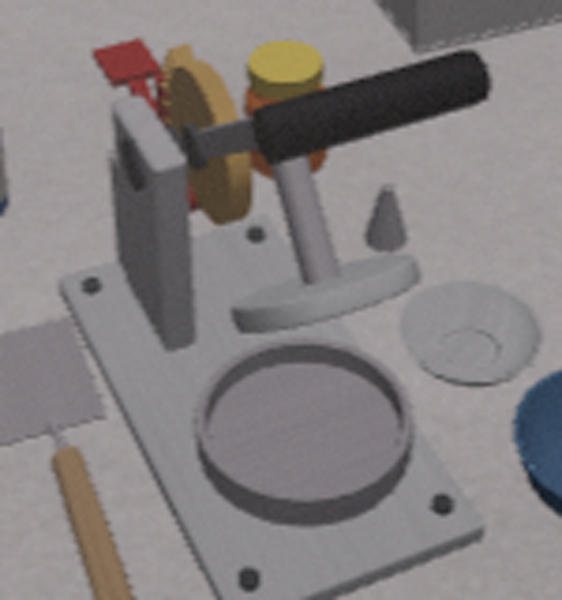

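Crop pictures: tab centre is about (303.5,196.8) in scene and (223.9,206.3) in side; the handle is clearly visible in both views. The post is on the robot side. Triangulating.

```bash
cat > h.py <<'E'
import cv2,numpy as np
def ray(f,p):
    R=cv2.Rodrigues(np.array(f["rvec"],float))[0];t=np.array(f["tvec"],float).ravel()
    d=R.T@np.array([(p[0]-f["cx"])/f["fx"],(p[1]-f["cy"])/f["fy"],1]);return -R.T@t,d/np.linalg.norm(d)
def onz(f,p,z):
    o,d=ray(f,p);return o+d*(z-o[2])/d[2]
def tri(f,p,g,q):
    A=np.zeros((3,3));b=np.zeros(3);rs=[ray(f,p),ray(g,q)]
    for o,d in rs: M=np.eye(3)-np.outer(d,d);A+=M;b+=M@o
    x=np.linalg.solve(A,b);return x,[np.linalg.norm(np.cross(x-o,d)) for o,d in rs]
E
python3 - <<'E'
from h import *;import pickle
np.set_printoptions(suppress=True,precision=1)
d=pickle.load(open("f0.pkl","rb"));s,g=d["scene"],d["side"]
T,e=tri(s,(303.5,196.8),g,(223.9,206.3));print("tab",T,e,onz(s,(303.5,196.8),111),onz(g,(223.9,206.3),111))
G,e=tri(s,(155.5,161.5),g,(289,217.8));print("grip",G,e)
v=(T-G)[:2];L=np.linalg.norm(v);u=v/L;print(L,np.arctan2(u[1],u[0]))
n=np.array([-u[1],u[0]])
H=T[:2]-147*u;print("hinge",H, "ang",np.arcsin((G[2]-140)/260),"r",np.linalg.norm(G[:2]-H)/260)
for p,z in(((278.75,246.75),15),((130+600/4,130+465/4),0)):
    c=onz(s,p,z)[:2]-H;print("corner 65,-65:",c@u,c@n)
c=onz(g,(190+480/3.747,190+528/3.747),15)[:2]-H;print("corner -225,-65:",c@u,c@n)
c=onz(g,(190+62/3.747,190+284/3.747),15)[:2]-H;print("corner 65,85:",c@u,c@n)
for nm,p,q in(("jar lid",(130+727/4,130+422/4),85),("bottle top",(130+677/4,130+155/4),110)):print(nm,onz(s,p,q))
# other bits
c=onz(s,(270.5,268),20);print("nozzle",c)
E
```

```text
tab [515.9 140.7 106.6] [np.float64(1.317812584417287), np.float64(1.3178125844171984)] [518.9 140.3 111. ] [514.7 132.4 111. ]
grip [ 542.2 -210.2  299.3] [np.float64(0.005846743072525905), np.float64(0.005846743072556968)]
351.8859410879389 1.6454874264315902
hinge [526.9  -5.9] ang 0.6596239976264888 r 0.7880228503382265
corner 65,-65: 62.12274487025138 -70.54816003088746
corner 65,-65: 69.8948151857205 -57.621401247318914
corner -225,-65: -228.68266682140623 -58.88026068397886
corner 65,85: 52.60785175290279 84.51258272587236
jar lid [630.3 133.9  85. ]
bottle top [406.1 157.6 110. ]
nozzle [659.9  25.5  20. ]
```

Triangulated spans agree with the given sizes: handle-to-tab 352 mm (expected about 351), lever angle 0.66, tab height about 107–111 mm, and plate corners within about 6 mm on average. Next: close the gripper, press the tab along its arc with contact stops, then check with pictures.

```bash
cat >> h.py <<'E'
H=np.array([526.9,-6.5]);u=np.array([-0.0747,0.9972])
def P(a,tipz): return np.r_[H+a*u,tipz+73]   # tip at press x=a, height tipz
def R0(cur):
    y=np.r_[-u[1],u[0],0.];y=y if y@cur[:,1]>0 else -y
    z=np.array([0,0,-1.]);return np.c_[np.cross(y,z),y,z]
E
python3 - <<'E'
from h import *;from workcell import r
np.set_printoptions(suppress=True,precision=1)
def st(m):
    s=r.read_state();print(m,round(s["time_s"],1),np.array(s["eef_pos"])-[0,0,73],np.array(s["wrist_force"]))
r.move_gripper(0);R=R0(np.array(r.read_state()["eef_rot"]))
r.move_pose(P(147,170),R);st("above")
r.move_linear(P(147,120),v=80);st("near")
print(r.move_linear(P(148,95),v=30,contact_N=15));st("mid")
print(r.move_linear(P(155,78),v=20,contact_N=15));st("stop")
f=r.grab_frame("scene");cv2.imwrite("pics/p1.png",cv2.resize(f["color"][130:270,130:330],(800,560),interpolation=cv2.INTER_CUBIC)[:,:,::-1])
E
```

```text
above 3.0 [515.8 140.9 170.2] [-0.1  0.   0.6]
near 3.8 [516.1 140.1 120.2] [ 1.1  0.5 -0.4]
False
mid 4.7 [515.8 140.9  94.9] [0.5 2.8 2.9]
True
stop 5.3 [515.9 144.2  86.2] [-4.4 -3.3 10.3]
```

View pics/p1.png

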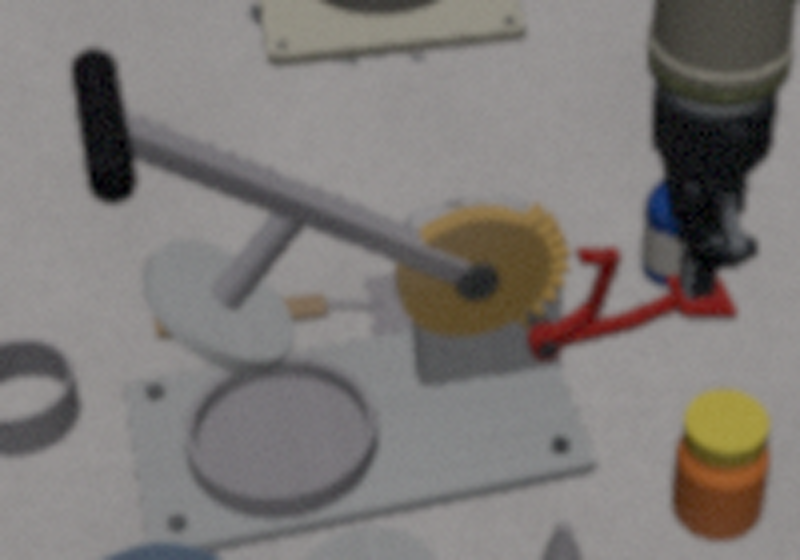

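The picture shows the pawl hook at (600,255) clear of the teeth and the tab pressed down; the tip is at z 86 mm, as expected at the stop. I'll confirm with a firmer push, then do the lever.

```bash
cat > lev.py <<'E'
from h import *;from workcell import r
np.set_printoptions(suppress=True,precision=1)
def st(m):
    s=r.read_state();print(m,round(s["time_s"],1),np.array(s["eef_pos"])-[0,0,73],np.array(s["wrist_force"]))
p=np.array(r.read_state()["eef_pos"])
print(r.move_linear(p-[0,0,6],v=15,contact_N=15));st("firm")
r.move_linear(np.r_[p[:2],73+150],v=80)
r.move_linear(np.r_[p[:2],73+345],v=200)
L=lambda th,dz=0:P(-260*np.cos(th),140+260*np.sin(th)+13+dz)
r.move_linear(np.r_[L(.66)[:2],73+345],v=180);st("over handle")
print(r.move_linear(L(.66,-4),v=40,contact_N=6));st("touch")
for th in np.arange(.60,-.03,-.06):
    if r.move_linear(L(th),v=45,contact_N=25): st("STOPPED %.2f"%th);break
else:
    st("nearly");print(r.move_linear(L(-.05,-6),v=15,contact_N=18));st("home")
for n in("scene","side"):
    f=r.grab_frame(n);cv2.imwrite(f"pics/p2{n}.png",f["color"][:,:,::-1])
a,b=cv2.imread("pics/p2scene.png"),cv2.imread("pics/p2side.png")
cv2.imwrite("pics/p2.png",np.hstack([cv2.resize(a[120:290,130:330],(400,340)),cv2.resize(b[190:360,190:360],(340,340))]))
E
python3 lev.py
```

```text
True
firm 5.6 [516.  144.1  86.1] [-5.7 -0.5 11.6]
over handle 9.9 [ 542.4 -210.6  345.2] [-0.4  0.   0. ]
True
touch 10.6 [ 542.  -211.7  312.4] [-0.1 -2.2  2.1]
nearly 16.1 [ 546.2 -265.5  152.8] [0.8 0.1 0.8]
True
home 17.0 [ 546.3 -265.7  139.5] [-2.3  0.6  5.8]
```

View pics/p2.png

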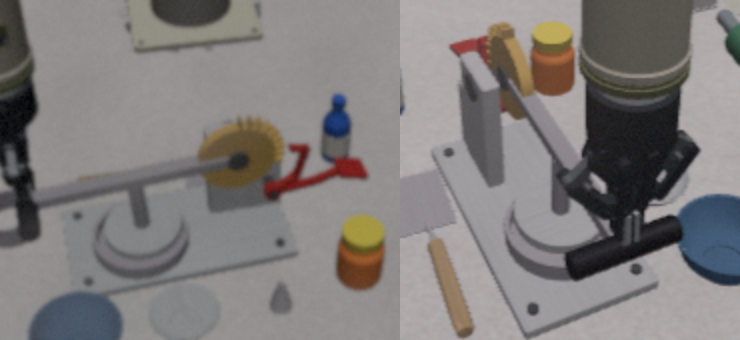

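The lever is down with the stamp in the nest. The tip is at 139.5 mm (expected 140), and the hook is free at (300,150). One more gentle push to confirm, then retreat and check.

Run:
```python
from h import *;from workcell import r
p=np.array(r.read_state()["eef_pos"])
print(r.move_linear(p-[0,0,6],v=12,contact_N=18));s=r.read_state();print(s["eef_pos"],s["wrist_force"])
r.move_linear(p+[0,0,40],v=50);r.move_linear(p+[0,0,200],v=150);r.sleep(.5)
a=r.grab_frame("scene");b=r.grab_frame("side");print(r.read_state()["time_s"])
f0=__import__("pickle").load(open("f0.pkl","rb"))
c=b["color"].astype(int);m=np.zeros(c.shape[:2],np.uint8);m[255:345,260:350]=(c.max(2)<50)[255:345,260:350]
N,_,S,C=cv2.connectedComponentsWithStats(m);i=1+S[1:,4].argmax();print("handle side",S[i],C[i],onz(b,C[i],127), P(-259.7,127)-[0,0,73])
cv2.imwrite("pics/p3.png",np.hstack([cv2.resize(x["color"][120:290,s0:s0+200],(400,340)) for x,s0 in((a,130),(b,180))])[:,:,::-1])
```

```text
True
[ 546.31446146 -265.68750625  212.43793196] [-2.82133574  0.69507462  8.27346456]
20.2167
handle side [273 298  58  32 812] [300.62807882 313.41133005] [ 543.68713103 -266.07620427  127.        ] [ 546.29959 -265.47284  127.     ]
```

View pics/p3.png

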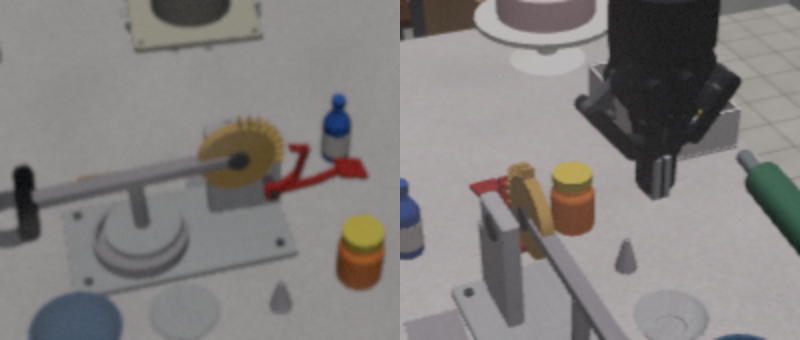

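The lever rests fully home (handle measured within 3 mm of its down position), the pawl is free of the teeth, the robot is clear, and the bystanders look unmoved.

```bash
python3 -c "
from workcell import r
print(r.finish_job())"
```

```text
the job is handed in; nothing more can be done
None
```

I pressed the pawl down to its stop, then pushed the lever fully home. It stayed there with the pawl still free, and I handed the job in at about 20 s with the robot clear of everything.

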